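# Trace the folded beam line with the fingertips before the laser is switched on

## Task

The laser is off; before it is switched on, show with your fingertips where the beam will run. Come down just in front of the laser's aperture to the height of the mirror centres, follow the beam line at that height from the laser to the mirror it points at, across to the other mirror and on to just in front of the iris, then lift straight up clear of everything. Keep within 2 cm of the line except where you turn, about 4 cm short of each mirror's face, never rise out of the line on the way, and do not touch, shift or pick up anything on the board.

Things in the scene. Friction and masses are not known exactly. Their poses are not given: they have to be found in the camera images.
- breadboard: black breadboard fixed on the table, 400 x 600 x 12 mm (x, y, z), holes every 25 mm. Origin: centre of its underside. The beam line is level, 75 mm above its top face (87 mm above the table): laser aperture, two mirror face centres, iris opening, joined by straight legs along this body's x or y, a U; yellow tape lies under most of it. All on the board is lower than 130 mm above the table.
- laser: laser head on a post, fixed: red box 76 x 44 x 44 mm, black fins on top, brass aperture ring in front, top 106 mm above the board. Origin: on the board's top, straight under the front of the aperture; the aperture centre is 75 mm up along z. The beam leaves along -x of this body to the mirror straight in front, the nearer one (left or right, it varies), its face centre 160 to 200 mm off.
- laser_front (a point): point on the beam line 40 mm in front of the laser's aperture, at beam height: where the tracing begins (within 35 mm).
- mirror_left: gold round mirror 51 mm across in a silver 70 x 70 mm mount, knobs behind, on a post, fixed; the one at larger y. Origin: on the board's top, straight under the mirror's face centre, which is 75 mm up along z (mount's top: 110 mm). The upright face is at 45 degrees to both legs, its normal along (+x, -y) of this body. One leg runs along +x (to laser or iris), one along -y (to the other mirror).
- mirror_right: the same mount at smaller y, origin alike; normal along (+x, +y) of this body, one leg along +x (to laser or iris), one along +y (to the left mirror). Face centres are 220 to 320 mm apart. Turning on the straight chord between the points 42 mm from the face centre on either leg keeps the fingers' axis 30 mm off the glass.
- iris: iris on a post, fixed: upright black ring 50 mm across, 10 mm thick, steel leaves, small dark opening, steel lever on top reaching 113 mm above the board. Origin: on the board's top, straight under the centre of the ring's front; the opening is 75 mm up along z. The beam arrives from -x of this body, from the mirror straight in front, whose face centre is 160 to 200 mm off.
- iris_front (a point): point on the beam line 40 mm in front of the iris opening, at beam height: where the tracing ends (within 35 mm) and the fingers are lifted straight up.
- spare_post: bystander: loose steel post 25 mm across, 50 mm tall, standing between the legs. Origin: centre of its foot. Leave alone.
- lens: bystander: loose small lens in a black ring 40 mm across on a round steel foot, 70 mm tall, standing between the legs. Origin: centre of its foot. Leave alone.
- clamp_fork: bystander: loose steel clamping fork 60 x 26 x 9 mm lying between laser and iris. Origin: underside. Leave alone.
- washer: bystander: loose washer 30 mm across, 4 mm thick, lying between laser and iris. Origin: centre of underside. Leave alone.
- hex_driver: bystander: loose hex driver 180 mm long with a yellow 24 mm handle, lying on the board's left side. Origin: under its middle. Leave alone.
- screw_jar: bystander: loose screw jar 42 mm across, 50 mm tall, standing on the board's right side. Origin: centre of its foot. Leave alone.
- lens_cap: bystander: loose blue cap 52 mm across, 11 mm thick, lying on the board's right side. Origin: centre of underside. Leave alone.

How it is judged (in metres and radians):
On the way, in this order (a step that is already met when the one before it is completed fails the run):
1. fingertips in the beam line just in front of the laser (horizontal distance between the grasp point and laser_front below 0.035 m and height (world z) of the grasp point between 0.072 and 0.132 m).
2. fingertips along the line to the mirror in front of the laser (((y of laser in the frame of mirror_left above -0.1 m and horizontal distance between the grasp point and mirror_left below 0.05 m) or (y of laser in the frame of mirror_left below -0.1 m and horizontal distance between the grasp point and mirror_right below 0.05 m)) and height (world z) of the grasp point between 0.072 and 0.132 m).
3. fingertips across to the other mirror (((y of laser in the frame of mirror_left above -0.1 m and horizontal distance between the grasp point and mirror_right below 0.05 m) or (y of laser in the frame of mirror_left below -0.1 m and horizontal distance between the grasp point and mirror_left below 0.05 m)) and height (world z) of the grasp point between 0.072 and 0.132 m).
4. fingertips on to just in front of the iris (horizontal distance between the grasp point and iris_front below 0.035 m and height (world z) of the grasp point between 0.072 and 0.132 m).
At the end, for the whole second after the job is handed in: The line has been traced in order (within 35 mm of laser_front, 50 mm of each mirror's face centre, 35 mm of iris_front); the fingers are lifted clear, tips over about 150 mm above the table; every loose thing is at rest within 10 mm of where it stood (height (world z) of the grasp point above 0.17 m and distance of each of spare_post, lens, clamp_fork, washer, hex_driver, screw_jar, lens_cap from where it was at the start of the episode below 0.01 m and linear speed of each of spare_post, lens, clamp_fork, washer, hex_driver, screw_jar, lens_cap below 0.02 m/s); the robot touches nothing.
It fails at once if tips under 150 mm height and over 20 mm beside the line (65 mm round a mirror's face centre is free) (height (world z) of the grasp point below 0.17 m and not ((y of the grasp point in the frame of mirror_left between -0.02 and 0.02 m and x of the grasp point in the frame of mirror_left between 0 and 0.2 m) or (y of the grasp point in the frame of mirror_right between -0.02 and 0.02 m and x of the grasp point in the frame of mirror_right between 0 and 0.2 m) or (x of the grasp point in the frame of mirror_left between -0.02 and 0.02 m and y of the grasp point in the frame of mirror_left below 0 m and y of the grasp point in the frame of mirror_right above 0 m) or horizontal distance between the grasp point and mirror_left below 0.065 m or horizontal distance between the grasp point and mirror_right below 0.065 m)).
It fails at once if fingers come down, or rise 25 mm, over 60 mm from laser_front and iris_front (height (world z) of the grasp point between 0.132 and 0.17 m and not (horizontal distance between the grasp point and laser_front below 0.06 m or horizontal distance between the grasp point and iris_front below 0.06 m)).
It fails at once if the fingertips sink more than about 30 mm below the beam line (height (world z) of the grasp point below 0.072 m).
It fails at once if the laser, a mirror, the iris or the breadboard is touched (contact force between any of the fingers, the arm and laser above 0.5 N or contact force between any of the fingers, the arm and mirror_left above 0.5 N or contact force between any of the fingers, the arm and mirror_right above 0.5 N or contact force between any of the fingers, the arm and iris above 0.5 N or contact force between any of the fingers, the arm and breadboard above 0.5 N).
It fails at once if a loose thing on the board is touched, shifted or lifted (contact force between any of the fingers, the arm and spare_post above 0.5 N or contact force between any of the fingers, the arm and lens above 0.5 N or contact force between any of the fingers, the arm and clamp_fork above 0.5 N or contact force between any of the fingers, the arm and washer above 0.5 N or contact force between any of the fingers, the arm and hex_driver above 0.5 N or contact force between any of the fingers, the arm and screw_jar above 0.5 N or contact force between any of the fingers, the arm and lens_cap above 0.5 N or distance of any of spare_post, lens, clamp_fork, washer, hex_driver, screw_jar, lens_cap from where it was at the start of the episode above 0.01 m).
It also fails if it takes over 54 s, if anything falls off the work surface, if the arm or the gripper's body presses on something with over 40 N, if the wrist force passes 120 N, or if a joint passes its speed limit or range.

## Robot

A 6-joint arm with a two-finger parallel gripper is mounted at the origin on the work surface. World frame = base frame: x ahead of the robot, y to its left, z up, the work surface at z = 0. Lengths are in mm, angles in rad, forces in N, time in s.
With the tool pointing down it reaches from about 350 to 775 mm from the base axis. Payload 7.3 kg.
Tool frame: the origin (TCP) lies midway between the tips of the shut fingers; the grasp point (between the pads) lies 19 mm behind it; z points along the fingers, x is the direction in which the jaws open and shut, and the axes are right-handed (so a half turn about z gives the same grasp; the last joint's range is limited). The gripper opens to 92 mm and grips with 3 to 60 N. Pads are 19 mm wide; open, the fingers measure 130 mm over their backs; the gripper's body (75 mm by 190 mm) begins 47 mm behind the grasp point.
Start: joints at [1.097, 0.342, 1.524, -0, 1.275, -0.146], TCP at [169.015, 497.07, 226.741] pointing down, gripper open.
Joint ranges: [-2.53, 2.53], [-0.77, 2.02], [0.04, 2.7], [-1, 4.14], [0.28, 2.66], [-3.11, 3.11]. Speed limits (rad/s): [2.57, 2.57, 3.14, 3.14, 3.14, 3.14].

## Interface

Orientations are given as [roll, pitch, yaw] about the fixed x, y, z axes, in that order (R = Rz(yaw) Ry(pitch) Rx(roll)).
In Python, from plant import bot gives the robot as it stands.
- The arm moves only by the shell command python3 -m pendant 'ROWS' [OPENING]. ROWS is JSON, a list of rows, each an object with "linear": the shift along the world's x, y, z in mm, a list of three; "twist": the turn about the world's z in degrees. In form: [{"linear": [x, y, z], "twist": twist}, ...]. A call has 1 to 20 rows; each row is the pose to reach, as a shift and turn from the pose commanded when the call began; what a row does not reach only later rows make up. A row lasts 1/8 s, in which the tool goes at most 62.5 mm and 10.7 degrees, less where a joint would pass 70% of its speed; a pose out of reach is approached as far as the arm can. A call with a gripper value outside its range is refused whole. OPENING is the closure in counts, from 0 (fully open) to 255 (shut), set as the call begins (- or left out, the last holds). The fingers move at their own pace and stop on an object; the grip force is fixed at half the most. Time passes only in rows, so rows that repeat a pose let the fingers close. It gives the time, the measured TCP pose, the force and the opening at its end, in the units of the state.
- bot.get_obs(): the state, without advancing time (a new reading comes with each control period).
- bot.capture(name): name is "side" or "top"; returns a dict with "frame" (480x640x3 uint8, blue, green, red), "z_map" (480x640 float32, mm along the optical axis (not along the pixel's ray), 0 where there is no reading), "fx", "fy", "cx", "cy" (pixels), "rvec" (rotation vector, rad) and "tvec" (3), from world to camera coordinates, as OpenCV has them. Camera axes: x right, y down, z forward; pixel columns grow to the right and rows downward; lengths in mm; the calibration is good to about 2 mm. A picture is of the moment at which its call begins.
- bot.close_job(): hands the job in, once; it reports no verdict.
The state is a dict: "time": time; "joint_positions": joint angles; "dq": joint speeds; "tau": joint torques, N m; "tool_pos": TCP position; "tcp_rot": TCP orientation; "contact_force": force on the tool from outside, world axes, zero at the start; "moment": the same for the moment, N m; "grip_width": finger opening in mm.
Only numpy, scipy, OpenCV 4.12 (cv2) and the standard library are available. Lean on these libraries where they do the work, as an engineer would, in place of code of your own. Each camera call takes 0.05 s, during which the arm holds its last target. There are 200 camera calls.

## Working session

There is one attempt and no reset: what is moved stays moved. The work goes in short steps, Python scripts to look and compute and a shell command to move; the robot and the scene stay as the last step left them, time stands still between calls to the robot, and variables do not carry over. Pictures are saved under pics/ and viewed, about 8 in all and at most 12, crops included, and the job is handed in when it is done.

```bash
mkdir -p pics; ls; python3 - <<'E'
from plant import bot
import cv2,numpy as np,pickle
d={}
for n in("top","side"):
    c=bot.capture(n);d[n]=c;cv2.imwrite(f"pics/{n}1.png",c["frame"])
    R=cv2.Rodrigues(np.array(c["rvec"],float))[0];print(n,c["fx"],c["cx"],c["cy"],-R.T@np.array(c["tvec"]).ravel(),R.round(3).tolist())
pickle.dump(d,open("cap.pkl","wb"))
o=bot.get_obs();print(o["time"],o["tool_pos"],o["tcp_rot"],o["grip_width"])
E
```

```text
pics
top 470.28652550388307 318.97459655244126 232.784220045528 [5.32590126e+02 2.13002169e-01 7.69918244e+02] [[-0.019, -1.0, -0.01], [-0.998, 0.02, -0.059], [0.059, 0.009, -0.998]]
side 445.65730665093923 322.67794587735006 244.42098954769494 [ 492.22622977 -619.69045111  553.20434886] [[0.991, -0.131, -0.004], [-0.079, -0.574, -0.815], [0.104, 0.808, -0.58]]
0.1 [168.86488572 496.73961283 226.13068805] [-3.14145023e+00  1.32778574e-03  1.24302276e+00] 91.65559155337387
```

View pics/top1.png

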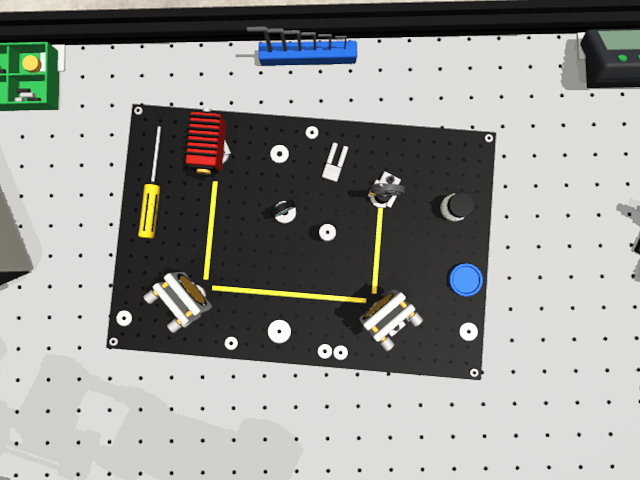

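View pics/side1.png

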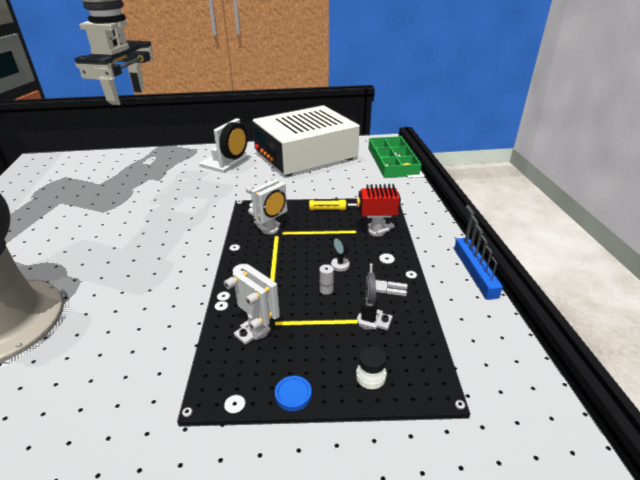

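The top view shows the laser at upper left (aperture about 204,172) pointing at the left mirror (gold at 193,290). From there the line runs to the right mirror (about 380,308) and the iris (about 383,190). The side view agrees. I'll fit the board edges, the tape and the gold faces in both views.

```bash
cat >h.py <<'E'
import cv2,numpy as np,pickle
d=pickle.load(open("cap.pkl","rb"))
def ray(c,px,z):
    R=cv2.Rodrigues(np.array(c["rvec"],float))[0];t=np.array(c["tvec"],float).ravel();C=-R.T@t
    p=np.atleast_2d(px).astype(float)
    v=np.c_[(p[:,0]-c["cx"])/c["fx"],(p[:,1]-c["cy"])/c["fy"],np.ones(len(p))]@R
    return C+v*((z-C[2])/v[:,2])[:,None]
def cloud(c):
    R=cv2.Rodrigues(np.array(c["rvec"],float))[0];t=np.array(c["tvec"],float).ravel()
    v,u=np.mgrid[:480,:640];Z=c["z_map"].astype(float)
    return (np.dstack([(u-c["cx"])/c["fx"]*Z,(v-c["cy"])/c["fy"]*Z,Z])-t)@R
E
python3 - <<'E'
from h import *
for n in d:
    c=d[n];hsv=cv2.cvtColor(c["frame"],cv2.COLOR_BGR2HSV);P=cloud(c)
    m=cv2.inRange(hsv,(24,150,120),(33,255,255))
    k,l,s,ce=cv2.connectedComponentsWithStats(m)
    for i in range(1,k):
        if s[i,4]<60: continue
        v,u=np.nonzero(l==i);w=ray(c,np.c_[u,v],12)
        (x,y),wh,a=cv2.minAreaRect(w[:,:2].astype(np.float32))
        vx,vy,mx,my=cv2.fitLine(w[:,:2].astype(np.float32),cv2.DIST_HUBER,0,.01,.01).ravel()
        t=(w[:,:2]-[mx,my])@[vx,vy]
        print(n,"yellow",ce[i].round(),s[i,4],"mid",mx.round(1),my.round(1),"ang",np.degrees(np.arctan2(vy,vx)).round(2),"ends",(np.array([mx,my])+np.outer([t.min(),t.max()],[vx,vy])).round(1).tolist(),"depth z",np.median(P[v,u,2]).round(1))
    m=cv2.inRange(hsv,(10,120,40),(23,255,255))
    k,l,s,ce=cv2.connectedComponentsWithStats(m)
    for i in range(1,k):
        if s[i,4]<25: continue
        v,u=np.nonzero(l==i);w=P[v,u];q=np.median(w,0)
        if 200<q[0]<800 and abs(q[1])<400 and 20<q[2]<140:print(n,"gold",ce[i].round(),s[i,4],"med",q.round(1),"centre@87",ray(c,ce[i],87)[0].round(1),"range",w.min(0).round(),w.max(0).round())
c=d["top"];w=ray(c,[(134,105),(495,132),(480,379),(108,347)],12);print(w.round(1).tolist())
e=w[[0,1]]-w[[3,2]];print(np.degrees(np.arctan2(e[:,1],e[:,0])),w.mean(0))
E
```

```text
top yellow [30. 62.] 158 mid 870.5 482.1 ang -45.09 ends [[862.0, 490.6], [879.4, 473.3]] depth z 14.4
top yellow [210. 230.] 536 mid 585.6 183.3 ang -5.89 ends [[506.4, 191.5], [665.6, 175.1]] depth z 12.0
top yellow [148. 210.] 555 mid 619.5 284.1 ang -7.12 ends [[575.8, 289.6], [662.7, 278.7]] depth z 33.9
top yellow [377. 253.] 400 mid 542.0 -85.1 ang -6.11 ends [[479.1, -78.3], [615.8, -93.0]] depth z 12.1
top yellow [284. 293.] 754 mid 481.2 64.6 ang 84.31 ends [[468.2, -65.8], [492.8, 181.0]] depth z 12.2
top gold [203. 171.] 65 med [666.9 176.5  90.6] centre@87 [667.1 175.1  87. ] range [533.   0.   8.] [679. 202. 770.]
top gold [141. 210.] 71 med [619.4 287.6  31.6] centre@87 [611.4 266.   87. ] range [533.   0.  10.] [660. 301. 770.]
top gold [155. 214.] 141 med [611.5 269.1  24.7] centre@87 [605.5 246.5  87. ] range [574. 264.   8.] [654. 283.  33.]
top gold [192. 289.] 276 med [494.4 191.7  87.7] centre@87 [494.5 192.2  87. ] range [475.   0.  58.] [533. 208. 770.]
top gold [379. 305.] 167 med [468.7 -76.7  96.7] centre@87 [467.5 -77.4  87. ] range [452. -95.  67.] [483. -57. 119.]
side yellow [328. 204.] 316 mid 622.6 299.4 ang -7.86 ends [[578.2, 305.6], [667.2, 293.3]] depth z 30.6
side yellow [319. 232.] 226 mid 586.9 181.6 ang -5.66 ends [[507.5, 189.5], [666.0, 173.8]] depth z 12.0
side yellow [274. 258.] 207 mid 486.7 103.4 ang 84.27 ends [[479.6, 33.1], [494.3, 179.7]] depth z 11.9
side yellow [316. 322.] 335 mid 548.8 -86.9 ang -5.72 ends [[480.3, -80.0], [616.3, -93.6]] depth z 12.0
side gold [274. 203.] 366 med [495.5 189.7  87.2] centre@87 [495.8 191.   87. ] range [ 476. -620.   59.] [517. 209. 553.]
side gold [358. 202.] 31 med [668.8 163.6  91.9] centre@87 [669.5 171.8  87. ] range [ 492. -620.   12.] [693. 304. 553.]
[[794.4, 307.8, 12.0], [736.1, -282.7, 12.0], [341.0, -242.7, 12.0], [401.3, 348.0, 12.0]]
[-5.83707765 -5.77281512] [568.20755531  32.61852608  12.        ]
```

```bash
python3 - <<'E'
from h import *
a=cv2.resize(d["top"]["frame"][90:220,170:420],None,fx=3.2,fy=3.2,interpolation=cv2.INTER_CUBIC)
cv2.imwrite("pics/crop1.png",a)
E
```

```text
(no output)
```

View pics/crop1.png

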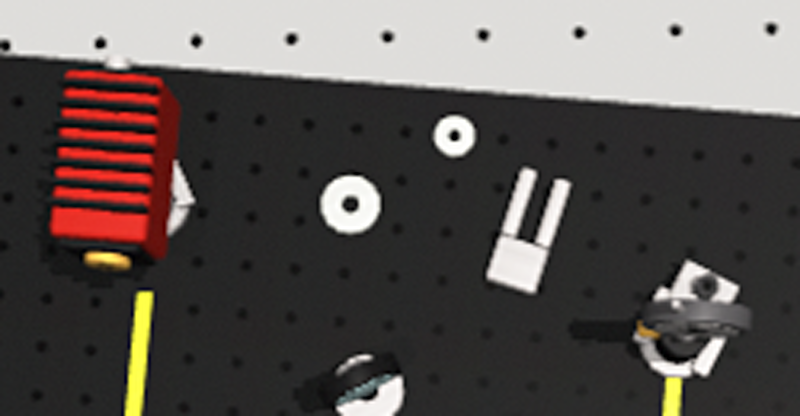

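```bash
python3 - <<'E'
from h import *
a=np.radians(-5.8);B=np.array([[np.cos(a),np.sin(a)],[-np.sin(a),np.cos(a)]])
for n in d:
    P=cloud(d[n]).reshape(-1,3);uw=P[:,:2]@B.T
    for nm,w0 in(("laser",240.8),("iris",-30.4)):
        for z0,z1 in((60,78),(78,96),(96,110)):
            m=(abs(uw[:,1]-w0)<(8 if nm=="laser" else 25))&(P[:,2]>z0)&(P[:,2]<z1)&(uw[:,0]>580)&(uw[:,0]<720)
            if m.sum():print(n,nm,z0,m.sum(),np.percentile(uw[m,0],[0,5,20,50,95]).round(1),"w",np.percentile(uw[m,1],[3,50,97]).round(1))
print(B.T@np.array([[605,240.8],[515,240.8],[473,198.8],[473,11.6],[515,-30.4],[610,-30.4]]).T)
E
python3 -m pendant '[{"linear":[0,0,0],"twist":0},{"linear":[0,0,0],"twist":0},{"linear":[40,-30,10],"twist":0},{"linear":[80,-60,10],"twist":0},{"linear":[120,-90,10],"twist":0},{"linear":[160,-120,10],"twist":0},{"linear":[200,-150,10],"twist":0},{"linear":[240,-180,10],"twist":0}]' 255
```

```text
top laser 60 3 [644.6 645.  646.1 648.3 648.7] w [234.5 235.5 246.3]
top laser 78 42 [644.  644.2 644.4 644.9 648.6] w [233.2 239.6 248.5]
top laser 96 330 [644.4 648.6 653.5 671.8 717.3] w [233.2 240.6 248. ]
top iris 60 25 [635.6 635.6 635.9 636.2 636.7] w [-39.4 -27.4 -11.1]
top iris 78 73 [635.4 635.8 636.  636.2 643.2] w [-53.1 -27.7  -5.7]
top iris 96 182 [635.7 636.  636.6 639.5 645.8] w [-50.2 -28.7  -7.5]
side laser 60 2 [648.8 648.9 648.9 649.  649.1] w [240.6 241.4 242.1]
side laser 78 5 [645.3 645.3 645.3 646.  648.2] w [234.3 235.7 244.8]
side laser 96 76 [647.6 649.2 653.9 672.6 717.4] w [233.2 240.2 248.3]
side iris 60 35 [636.4 636.4 636.5 636.8 644.7] w [-54.  -41.3 -25.4]
side iris 78 67 [636.  636.3 636.5 636.7 645.4] w [-55.3 -48.3 -15.1]
side iris 96 118 [636.4 636.6 637.2 640.3 646.4] w [-54.3 -46.1 -18.5]
[[626.2371852  536.69792141 490.66856716 471.75082832 509.29145361
  603.80512095]
 [178.42821489 187.52328164 149.98265635 -36.25901235 -82.2883666
  -91.88871483]]
time: 1.1
tool_pos: [410.2, 316.0, 236.8]
tcp_rot: [3.141, -0.0, 1.243]
contact_force: [0.1, 0.5, 0.4]
grip_width: 16.3
```

```bash
python3 -m pendant '[{"linear":[36,-23,0],"twist":0},{"linear":[72,-46,0],"twist":0},{"linear":[108,-69,0],"twist":0},{"linear":[144,-92,0],"twist":0},{"linear":[180,-115,0],"twist":0},{"linear":[200,-128,0],"twist":0},{"linear":[217,-138,0],"twist":0},{"linear":[217,-138,0],"twist":0},{"linear":[217,-138,0],"twist":0},{"linear":[217,-138,0],"twist":0}]'
python3 - <<'E'
from plant import bot
import cv2,numpy as np
c=bot.capture("side");cv2.imwrite("pics/side2.png",c["frame"]);print(bot.get_obs()["tool_pos"])
E
```

```text
time: 2.35
tool_pos: [625.3, 179.8, 237.0]
tcp_rot: [-3.141, -0.0, 1.244]
contact_force: [0.1, -0.8, -0.2]
grip_width: 0.5
[625.41586874 179.7205746  237.04542955]
```

View pics/side2.png

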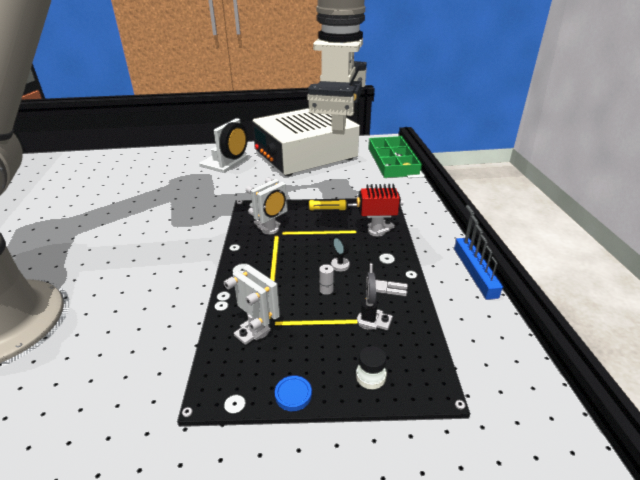

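The shut fingertips (about 338,132) hang above the start of the beam line with nothing below them, so I'll come down to beam height.

```bash
python3 -m pendant '[{"linear":[0,-1,-20],"twist":0},{"linear":[0,-1,-40],"twist":0},{"linear":[0,-1,-60],"twist":0},{"linear":[0,-1,-80],"twist":0},{"linear":[0,-1,-100],"twist":0},{"linear":[0,-1,-118],"twist":0},{"linear":[0,-1,-133],"twist":0},{"linear":[0,-1,-143],"twist":0},{"linear":[0,-1,-148],"twist":0},{"linear":[0,-1,-148],"twist":0},{"linear":[0,-1,-148],"twist":0}]'
python3 - <<'E'
from plant import bot
import cv2,numpy as np
a=bot.capture("side")["frame"];t=bot.capture("top")["frame"]
k=lambda i:cv2.resize(i,None,fx=2.5,fy=2.5,interpolation=cv2.INTER_CUBIC)
cv2.imwrite("pics/c2.png",np.hstack([k(a[110:310,220:380]),k(t[90:290,150:310])]));print(bot.get_obs()["tool_pos"])
E
```

```text
time: 3.78
tool_pos: [626.4, 178.1, 89.4]
tcp_rot: [3.141, -0.001, 1.243]
contact_force: [-0.8, -0.6, -0.2]
grip_width: 0.3
[626.33991261 178.11900436  89.34098039]
```

View pics/c2.png

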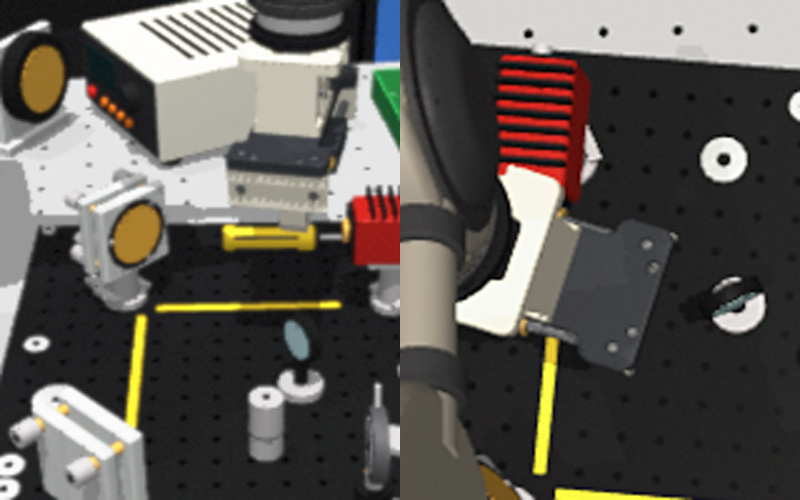

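The tips are about 40 mm in front of the aperture, at the height of the mirror centre. The gripper body is clear above the laser. Next I'll trace leg 1 and the first turn.

```bash
python3 -m pendant '[{"linear":[-15,1.6,0],"twist":0},{"linear":[-30,3.2,0],"twist":0},{"linear":[-45,4.7,0],"twist":0},{"linear":[-60,6.3,0],"twist":0},{"linear":[-75,7.9,0],"twist":0},{"linear":[-84,8.9,0],"twist":0},{"linear":[-89,9.4,0],"twist":0},{"linear":[-89,9.4,0],"twist":0},{"linear":[-101,0,0],"twist":0},{"linear":[-112,-9,0],"twist":0},{"linear":[-124,-19,0],"twist":0},{"linear":[-135,-28,0],"twist":0},{"linear":[-135,-28,0],"twist":0},{"linear":[-135,-28,0],"twist":0}]'
```

```text
time: 5.62
tool_pos: [491.7, 150.2, 88.9]
tcp_rot: [3.141, -0.001, 1.243]
contact_force: [-0.1, -0.6, 0.5]
grip_width: 0.7
```

```bash
python3 -m pendant '[{"linear":[-2,-20,0],"twist":0},{"linear":[-4,-40,0],"twist":0},{"linear":[-6,-60,0],"twist":0},{"linear":[-8,-80,0],"twist":0},{"linear":[-10,-100,0],"twist":0},{"linear":[-12,-120,0],"twist":0},{"linear":[-14.5,-140,0],"twist":0},{"linear":[-16.5,-160,0],"twist":0},{"linear":[-18,-175,0],"twist":0},{"linear":[-19,-186,0],"twist":0},{"linear":[-19,-186,0],"twist":0},{"linear":[-10,-198,0],"twist":0},{"linear":[0,-209,0],"twist":0},{"linear":[9,-221,0],"twist":0},{"linear":[18,-232,0],"twist":0},{"linear":[18,-232,0],"twist":0},{"linear":[18,-232,0],"twist":0}]'
python3 - <<'E'
from plant import bot
import cv2,numpy as np
a=bot.capture("side")["frame"]
cv2.imwrite("pics/c3.png",cv2.resize(a[120:360,170:450],None,fx=2.5,fy=2.5,interpolation=cv2.INTER_CUBIC));print(bot.get_obs()["tool_pos"])
E
```

```text
time: 7.75
tool_pos: [508.6, -81.8, 88.5]
tcp_rot: [-3.141, -0.0, 1.243]
contact_force: [0.1, 0.4, -0.5]
grip_width: 0.3
[508.58470663 -81.61311463  88.60988241]
```

View pics/c3.png

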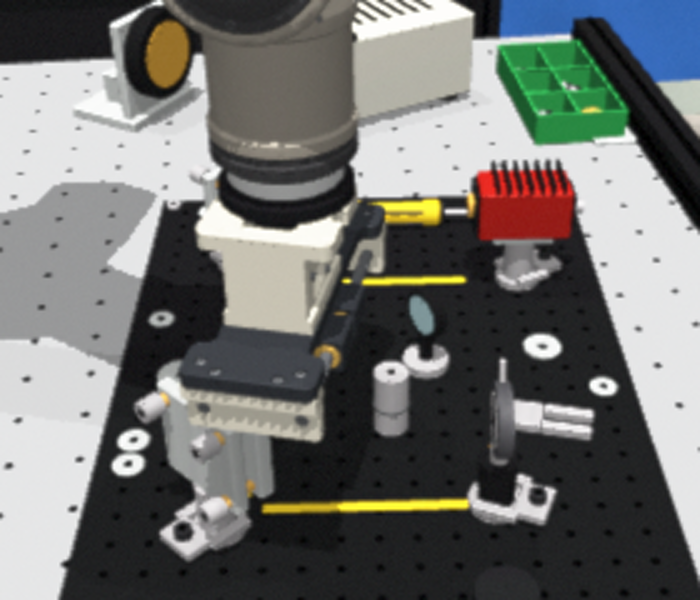

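The tips are past the right mirror, hidden behind its mount, and everything is still standing in place. On to the iris, then straight up.

```bash
python3 -m pendant '[{"linear":[15,-1.6,0],"twist":0},{"linear":[30,-3.2,0],"twist":0},{"linear":[45,-4.8,0],"twist":0},{"linear":[60,-6.3,0],"twist":0},{"linear":[71,-7.5,0],"twist":0},{"linear":[78,-8.2,0],"twist":0},{"linear":[78,-8.2,0],"twist":0},{"linear":[78,-8.2,0],"twist":0},{"linear":[78,-8.2,15],"twist":0},{"linear":[78,-8.2,35],"twist":0},{"linear":[78,-8.2,55],"twist":0},{"linear":[78,-8.2,75],"twist":0},{"linear":[78,-8.2,95],"twist":0},{"linear":[78,-8.2,115],"twist":0},{"linear":[78,-8.2,135],"twist":0},{"linear":[78,-8.2,150],"twist":0},{"linear":[78,-8.2,150],"twist":0},{"linear":[78,-8.2,150],"twist":0},{"linear":[78,-8.2,150],"twist":0}]'
python3 - <<'E'
from plant import bot
import cv2
from h import d
a=bot.capture("side");cv2.imwrite("pics/end.png",a["frame"])
print(bot.get_obs()["tool_pos"])
E
```

```text
time: 10.18
tool_pos: [586.6, -90.0, 237.8]
tcp_rot: [-3.14, -0.0, 1.243]
contact_force: [0.0, 0.3, -0.3]
grip_width: -0.0
[586.67639567 -90.04196926 237.88174649]
```

View pics/end.png

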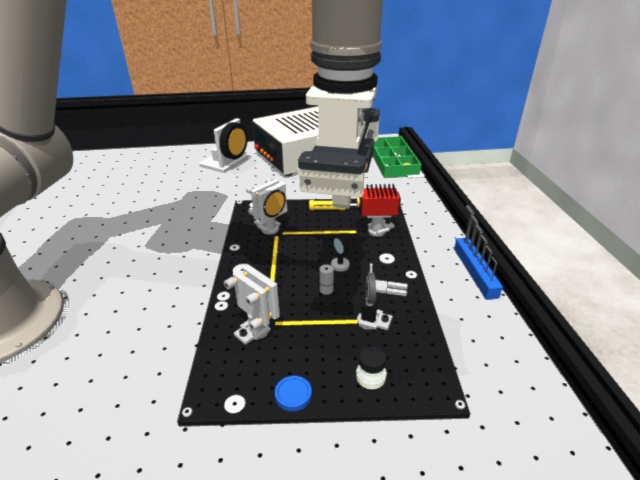

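The fingers are lifted clear (tips about 342,205, high above the board), and every object is at the same pixels as in the first side view.

```bash
python3 -c "
from plant import bot
print(bot.close_job())"
```

```text
the job is handed in; nothing more can be done
None
```

I traced the beam line with the shut fingertips and handed the job in at about 10 s. The route ran from just in front of the laser to the left mirror, across to the right mirror and on to just in front of the iris, then straight up.

- **Line position:** fits from the top and side cameras agreed within about 2 mm, and the gold mirror faces matched the tape line to about 1 mm.
- **Height:** the tips read about 89 mm above the table wherever I checked on the line, against the beam's 87 mm. That puts the grasp point at about 108 mm, inside the allowed 72 to 132 mm.
- **End points:** the tips came down about 1 mm from my estimate of the start point. I lifted about 3 mm short of the point 40 mm in front of the iris.
- **End state:** the tips finished at 238 mm, and the force reading stayed under about 1 N wherever I checked. The last side picture shows every object where it stood in the first one.

I read positions only at the end of each move, not continuously along the legs. No check failed, and the system reports no verdict.

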